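# Put two sockets away in a push-latch drawer

### The job

Press the top drawer of the blue-grey bench cabinet inward so that its touch latch lets it spring ajar, then pull it well out. Stand the small chrome socket upright on the blue lining and the black socket upright on the yellow lining, then push the drawer home until it latches shut again with both sockets inside. Leave the other things on the bench where they are.

Things in the scene. Friction and masses are not known exactly. Their poses are not given: they have to be found in the camera images.
- cabinet: Fixed blue-grey steel bench cabinet, 240 mm deep (its x), 230 wide (its y), 140 tall, black mat on top; origin at the centre of its underside on the bench, z up. Its front faces its own -x. The top drawer is the one to use; the lower front, with a round key lock, does not move.
- drawer (a joint): Top drawer's travel (m) to the cabinet's -x: 0 latched shut, stop at -0.006, fully out 0.125. From shut: press to the stop (10 N), let go, and a spring pushes it out to about 0.045, where light friction (1 N) keeps it. To shut: push in past 0 to the stop again (10 N; spring acts below 0.042), let go; it settles at 0. Pushed less, it springs out; pressed again, it reopens.
- push_plate (a point): Centre of the outer face of the top drawer's front panel: small steel push plate with a red dot, 103 mm above the bench; moves with the drawer; axes as the cabinet's (x points inward). The panel is 226 mm wide, stands from 70 to 136 mm above the bench, is 15 mm thick and has no handle.
- panel_back_top (a point): Middle of the top edge of the panel's back face, 136 mm above the bench; moves with the drawer, axes as the cabinet's. Shut, the gap behind the panel to the cabinet's face is 7 mm; ajar, about 50 mm (drawer at 0.045): closed fingers fit down behind it, 50 mm to either side of the middle (clear of the divider at y = 0), and can draw it out.
- slot_blue (a point): Centre of the blue-lined floor of the drawer's compartment on the cabinet's +y side, 80 mm above the bench; moves with the drawer, axes as the cabinet's. Inside 122 mm along x, 96 along y; side, back and middle walls 30 mm high, front panel 56 above the floor, ceiling when shut 54. Drawer fully out, the whole compartment is clear of the cabinet.
- slot_yellow (a point): The same for the yellow-lined compartment on the cabinet's -y side.
- chrome_socket_mid (a point): Centre, half-way up, of the small chrome socket: a cylinder 32 mm across and 38 mm tall standing on the bench, z up along its axis, 0.08 to 0.15 kg.
- black_socket_mid (a point): Centre, half-way up, of the black socket: a cylinder 38 mm across and 42 mm tall standing on the bench, z up along its axis, 0.11 to 0.22 kg.
- large_socket: Large chrome socket, 58 mm across, 55 mm tall, standing; not part of the job; origin at the centre of its underside.
- wrench: Chrome spanner 200 mm long lying flat, about 8 mm thick; not part of the job; origin at its middle, underside, x along it.
- screwdriver: Screwdriver with green handle, 210 mm long, lying; not part of the job; origin at its middle, underside, x along it to the tip.
- hammer: Hammer with wooden handle, 270 mm long, lying, head at its +x end; not part of the job; origin at its middle, underside.
- bolt_jar: Glass jar with steel lid, 64 mm across, 75 mm tall; not part of the job; origin at the centre of its underside.
- oil_bottle: Yellow plastic bottle with red cap, 54 mm across, 150 mm tall; not part of the job; origin at the centre of its underside.
Not all that is in view belongs to the job. What is shaped like the part that bears black_socket_mid but purple or red is not meant. Leave any green look-alike of the part that bears chrome_socket_mid alone.

How it is judged:
By the outcome, as a careful person would: the job done as asked, in the order asked, and still so for the second after the job is handed in, with the robot touching nothing.
It also fails if it takes over 72 s, if anything falls off the work surface, if the arm or the gripper's body presses on something with over 40 N, if the wrist force passes 120 N, or if a joint passes its speed limit or range.

### The arm

A 6-joint arm with a two-finger parallel gripper is mounted at the origin on the work surface. World frame = base frame: x ahead of the robot, y to its left, z up, the work surface at z = 0. Lengths are in m, angles in rad, forces in N, time in s.
With the tool pointing down it reaches from about 0.325 to 0.9 m from the base axis. Payload 6.1 kg.
Tool frame: the origin (TCP) lies midway between the tips of the shut fingers; the grasp point (between the pads) lies 19 mm behind it; x points along the fingers, y is the direction in which the jaws open and shut, and the axes are right-handed (so a half turn about x gives the same grasp; the last joint's range is limited). The gripper opens to 85 mm and grips with 20 to 120 N. Pads are 22 mm wide; open, the fingers measure 114 mm over their backs; the gripper's body (76 mm by 85 mm) begins 54 mm behind the grasp point. The pads swing forward as they close: fully open they stand 13 mm farther back than shut.
Start: joints at [-1.332, 0.22, 1.526, -0, 1.395, -0.126], TCP at [0.223, -0.584, 0.231] pointing down, gripper open.
Joint ranges: [-2.98, 2.98], [-0.91, 2.08], [0.09, 2.57], [-1.24, 4.39], [0.2, 2.65], [-2.68, 2.68]. Speed limits (rad/s): [2.57, 2.57, 3.01, 3.14, 3.14, 3.14].

### API

Orientations are given as [roll, pitch, yaw] about the fixed x, y, z axes, in that order (R = Rz(yaw) Ry(pitch) Rx(roll)).
In Python, from plant import movep, move_l, set_joints, gripper_to, hold, inverse_kinematics, observe, get_image, get_calibration, Unreachable, job_done gives the robot as it stands. Calls block until the motion is done:
- movep(position, orientation): joint-space move of the TCP to a pose.
- move_l(position, feed=0.15, rotation=None, max_force=None): straight line of the TCP; rotation=None keeps the orientation; feed is the mean speed in m/s. With max_force (N) it stops when the force on the tool has changed by that much, and returns True; else False.
- set_joints(angles): joint-space move.
- gripper_to(opening, f_grip=None): finger opening in m; f_grip is the grip in N (None keeps the last); returns when the fingers have stopped.
- hold(seconds).
- inverse_kinematics(position, orientation): joint angles nearest the present ones, or None.
- observe(): the state.
- get_image(name): name is "side" or "top" or "wrist"; returns (picture, depth): 480x640x3 uint8, red, green, blue; 480x640 float32, m along the optical axis (not along the pixel's ray), 0 where there is no reading.
- get_calibration(name): a dict with "intrinsics" (3x3 intrinsics, pixels), "world_from_camera" (4x4, takes a point from camera to world coordinates). Camera axes: x right, y down, z forward; pixel columns grow to the right and rows downward; lengths in m; the calibration is good to about 2 mm. A picture is of the moment at which its call begins: read the wrist's pose just before it. get_calibration takes no time and is no camera call; for the wrist camera it gives the pose at the moment of the call.
A pose or a line that the arm cannot do raises Unreachable and nothing moves.
- job_done(): hands the job in, once; it reports no verdict.
The state is a dict: "time_s": time; "q": joint angles; "joint_velocities": joint speeds; "joint_torque": joint torques, N m; "eef_pos": TCP position; "tcp_rot": TCP orientation; "ft_force": force on the tool from outside, world axes, zero at the start; "torque": the same for the moment, N m; "opening": finger opening in m.
Only numpy, scipy, OpenCV 4.12 (cv2) and the standard library are available. Lean on these libraries where they do the work, as an engineer would, in place of code of your own. Each camera call takes 0.05 s, during which the arm holds its last target.

## Working session

There is one attempt and no reset: what is moved stays moved. The work goes in short steps, each a Python script; the robot and the scene stay as the last script left them, time stands still between calls to the robot, and variables do not carry over. Pictures are saved under pics/ and viewed, and the job is handed in when it is done.

```bash
ls; mkdir -p pics
python3 - <<'E'
from plant import *
import cv2,numpy as np
for n in("side","top","wrist"):
    p,d=get_image(n);cv2.imwrite(f"pics/{n}0.png",p[:,:,::-1]);np.save(f"pics/{n}0_d.npy",d)
    c=get_calibration(n);print(n,np.round(c["intrinsics"],1).tolist(),np.round(c["world_from_camera"],3).tolist())
print(observe())
E
```

```text
pics
side [[502.2, 0.0, 315.9], [0.0, 502.2, 238.6], [0.0, 0.0, 1.0]] [[0.988, -0.062, 0.144, 0.388], [-0.155, -0.501, 0.852, -1.042], [0.019, -0.863, -0.504, 0.665], [0.0, 0.0, 0.0, 1.0]]
top [[478.1, 0.0, 310.1], [0.0, 478.1, 234.2], [0.0, 0.0, 1.0]] [[-0.024, -0.992, 0.127, 0.383], [-1.0, 0.022, -0.017, -0.078], [0.014, -0.127, -0.992, 1.144], [0.0, 0.0, 0.0, 1.0]]
wrist [[385.3, 0.0, 316.7], [0.0, 385.3, 244.0], [0.0, 0.0, 1.0]] [[0.356, -0.884, -0.303, 0.3], [-0.935, -0.337, -0.115, -0.555], [-0.001, 0.324, -0.946, 0.373], [0.0, 0.0, 0.0, 1.0]]
{'time_s': 0.15, 'q': array([-1.33214684e+00,  2.21105385e-01,  1.52736710e+00,  1.08007054e-05,
        1.39471118e+00, -1.26138567e-01]), 'joint_velocities': array([-0.00070566, -0.00364593, -0.00229892,  0.00131833, -0.00057377,
       -0.00274881]), 'joint_torque': array([ 9.14318734e-04, -4.97483432e+01, -3.89906108e+01, -3.16073083e-04,
        7.13075395e-03,  3.19486969e-05]), 'eef_pos': array([ 0.22283212, -0.58341188,  0.23040318]), 'tcp_rot': array([-1.70361653,  1.56920529,  1.80276228]), 'ft_force': array([-0.40588166,  0.41132368, -0.07712988]), 'torque': array([0.03136922, 0.02223602, 0.01936147]), 'opening': 0.08535892752683381}
```

View pics/top0.png

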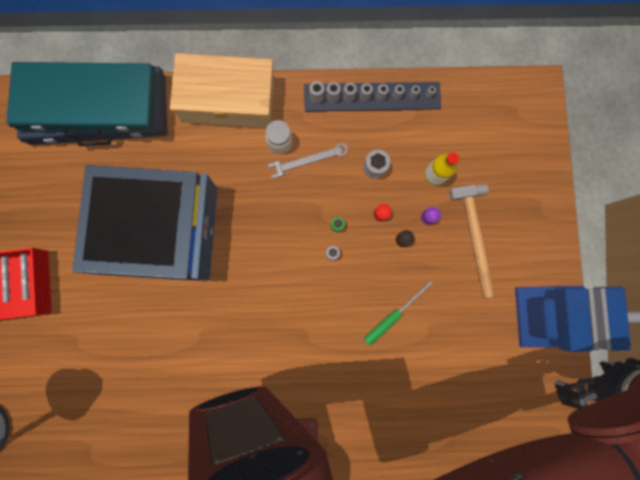

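View pics/side0.png

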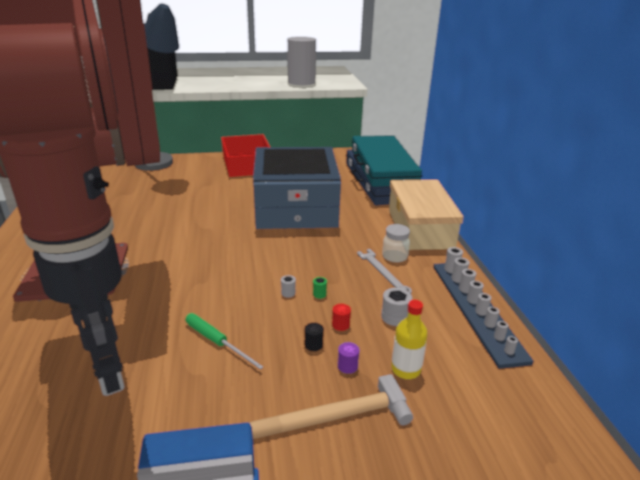

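View pics/wrist0.png

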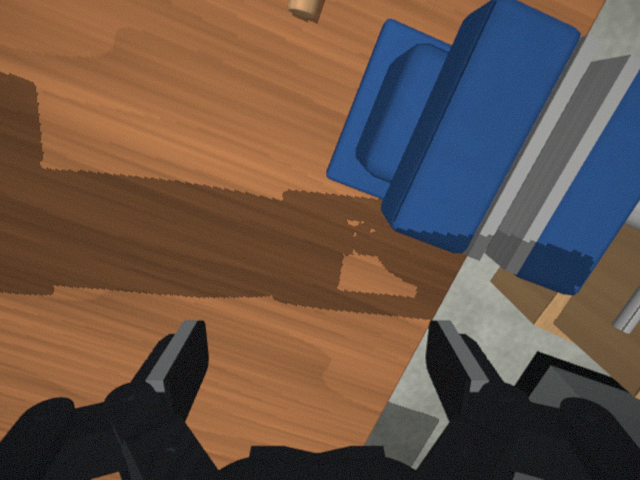

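```bash
cat > h.py <<'E'
from plant import *
import cv2,numpy as np
def cloud(n,p=None,d=None,c=None):
    if p is None:
        c=get_calibration(n);p,d=get_image(n)
    K=c["intrinsics"];T=c["world_from_camera"]
    v,u=np.mgrid[0:480,0:640]
    P=np.stack([(u-K[0,2])/K[0,0]*d,(v-K[1,2])/K[1,1]*d,d],-1)
    return p,d,P@T[:3,:3].T+T[:3,3]
def ray(n,u,v,z,c=None):
    c=c or get_calibration(n);K=c["intrinsics"];T=c["world_from_camera"]
    r=T[:3,:3]@np.array([(u-K[0,2])/K[0,0],(v-K[1,2])/K[1,1],1]);o=T[:3,3]
    return o+r*(z-o[2])/r[2]
E
python3 - <<'E'
from h import *
S={}
for n in("top","side"):
    p=cv2.imread(f"pics/{n}0.png")[:,:,::-1];d=np.load(f"pics/{n}0_d.npy")
    S[n]=cloud(n,p,d,get_calibration(n))
p,d,W=S["top"]
for nm,z in (("cabtop",(.125,.155)),):
    m=(W[...,2]>z[0])&(W[...,2]<z[1])&(d>0);m[:160]=0;m[290:]=0;m[:,:70]=0;m[:,225:]=0
    n_,l,st,_=cv2.connectedComponentsWithStats(m.astype(np.uint8))
    for i in range(1,n_):
        if st[i,4]>100:
            q=W[l==i];r=cv2.minAreaRect(q[:,:2].astype(np.float32));print(st[i],r,cv2.boxPoints(r).round(4).tolist(),np.median(q[:,2]))
# bench check
print("bench z",np.median(W[300:360,220:330,2]))
# sockets
for nm,(u,v) in dict(chrome=(333,253),black=(405,239),red=(383,212),green=(338,224),purple=(431,215)).items():
    sub=np.zeros_like(d,bool);sub[v-16:v+16,u-16:u+16]=1
    q=W[sub&(W[...,2]>.015)&(d>0)]
    zt=np.percentile(q[:,2],90);qq=q[q[:,2]>zt-.006]
    print(nm,len(q),zt,cv2.minEnclosingCircle(qq[:,:2].astype(np.float32)),qq[:,:2].mean(0))
p,d,W=S["side"]
for nm,(u,v) in dict(chrome=(288,287),black=(314,337)).items():
    sub=np.zeros_like(d,bool);sub[v-16:v+16,u-16:u+16]=1
    q=W[sub&(W[...,2]>.012)&(d>0)]
    print("side",nm,len(q),q.min(0),q.max(0))
hsv=cv2.cvtColor(p,cv2.COLOR_RGB2HSV);m=((hsv[...,0]<10)|(hsv[...,0]>170))&(hsv[...,1]>120);m[:185]=0;m[205:]=0;m[:,:280]=0;m[:,315:]=0
print("dot",m.sum(),W[m].mean(0),np.argwhere(m).mean(0))
# panel face points
print([W[200,u].round(4).tolist() for u in (262,275,320,332)],[W[v,297].round(4).tolist() for v in(188,192,205,210)])
E
cat > /tmp/crop.py <<'E'
E
python3 -c "
import cv2
a=cv2.imread('pics/top0.png')[150:300,60:260];cv2.imwrite('pics/c1.png',cv2.resize(a,None,fx=4,fy=4))"
```

```text
[   73   165   126   115 12248] ((0.5479318499565125, 0.2733822464942932), (0.24178431928157806, 0.23032785952091217), 85.02125549316406) [[0.4226999878883362, 0.16290000081062317], [0.6521999835968018, 0.14300000667572021], [0.6732000112533569, 0.3837999999523163], [0.44369998574256897, 0.40380001068115234]] 0.1417927935651082
[192 174  17 105 805] ((0.5364723205566406, 0.13926196098327637), (0.015980780124664307, 0.2248593270778656), 85.22380828857422) [[0.423799991607666, 0.14069999754428864], [0.6478000283241272, 0.12189999967813492], [0.6492000222206116, 0.1378999948501587], [0.4250999987125397, 0.1565999984741211]] 0.13658119119460688
bench z 0.0010799792988764878
chrome 154 0.041845916146248864 ((0.47986409068107605, -0.1489327847957611), 0.01604006439447403) [ 0.4795918  -0.14874912]
black 236 0.0460737271560121 ((0.5108224153518677, -0.32070088386535645), 0.018945032730698586) [ 0.51020506 -0.32039312]
red 235 0.045828884961185465 ((0.5735909938812256, -0.27033358812332153), 0.01888687163591385) [ 0.57350812 -0.26996949]
green 157 0.04167231743149644 ((0.5478687286376953, -0.16228872537612915), 0.01608470268547535) [ 0.54740759 -0.16242822]
purple 248 0.04560667413572346 ((0.5644007921218872, -0.3842775523662567), 0.019230853766202927) [ 0.56331526 -0.38453215]
side chrome 228 [ 0.46352296 -0.16618341  0.01204223] [ 0.49294872 -0.12918312  0.04154887]
side black 436 [ 0.49065369 -0.3404866   0.01203329] [ 0.5275047  -0.30087021  0.04552434]
dot 12 [0.53513367 0.13268579 0.10363496] [195.25       297.33333333]
[[0.4438, 0.1432, 0.09], [0.4775, 0.1407, 0.0893], [0.5949, 0.1311, 0.0874], [0.6252, 0.1217, 0.0902]] [[0.5345, 0.1351, 0.1232], [0.5347, 0.1363, 0.1113], [0.5345, 0.1343, 0.0746], [0.5346, 0.1353, 0.0594]]
```

View pics/c1.png

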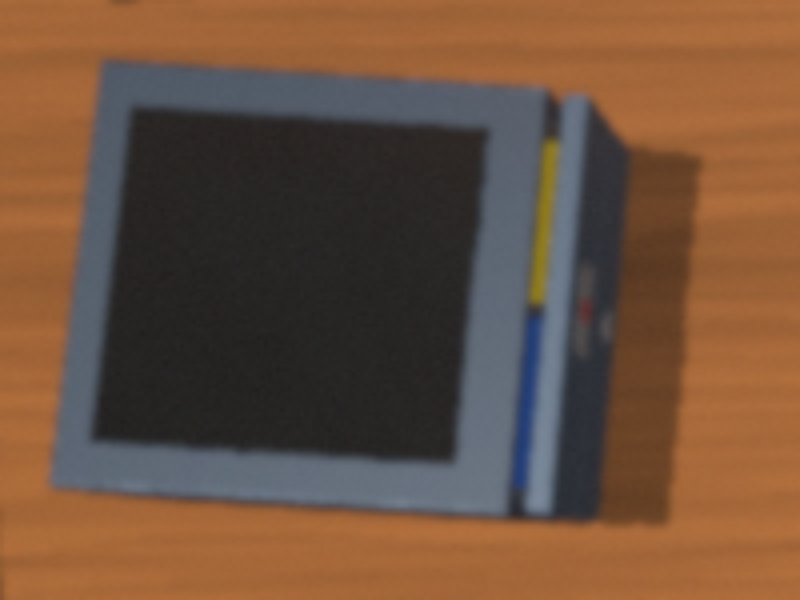

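```bash
cat >> h.py <<'E'
from scipy.spatial.transform import Rotation as Rn
a=np.deg2rad(85.1)
U=np.array([np.cos(a),np.sin(a),0]);V=np.array([-np.sin(a),np.cos(a),0])
P0=np.array([.5355,.132,0])   # push plate centre xy, shut
def rpy(j):
    x=np.array([0,0,-1.]);j=j/np.linalg.norm(j)
    return Rn.from_matrix(np.stack([x,j,np.cross(x,j)],1)).as_euler('xyz')
def best(j,p):
    c=[]
    for s in(1,-1):
        q=inverse_kinematics(p,rpy(s*j))
        if q is not None:c.append((np.abs(np.array(q)-observe()["q"]).max(),s))
    print(c);return rpy(min(c)[1]*j)
def pt(du,dv,z): return P0+du*U+dv*V+[0,0,z]
def st(m=""):
    o=observe();e=o["eef_pos"];r=e-P0;print(m,"t %.2f"%o["time_s"],e.round(4),"uv",(r@U).round(4),(r@V).round(4),"F",o["ft_force"].round(1),"op %.4f"%o["opening"])
def snap(n,f,crop=None,s=1):
    p,d=get_image(n)
    cv2.imwrite("pics/raw_"+f,p[:,:,::-1])
    if crop: p=p[crop[0]:crop[1],crop[2]:crop[3]]
    cv2.imwrite("pics/"+f,cv2.resize(p,None,fx=s,fy=s)[:,:,::-1])
    return p,d
E
python3 - <<'E'
from h import *
gripper_to(0.0,40)
p=pt(-.05,0,.2);o=best(V,p)
movep(p,o);st("pre")
move_l(pt(-.05,0,.09),feed=.2);st("low")
print(move_l(pt(.02,0,.09),feed=.04,max_force=16));st("pressed")
move_l(pt(-.09,0,.09),feed=.2);st("back")
move_l(pt(-.09,0,.2),feed=.25);st()
snap("top","aj.png",(150,300,60,320),3)
snap("side","aj_s.png",(130,280,200,400),4)
E
```

```text
[(np.float64(1.3388429883967412), -1)]
pre t 3.52 [0.5315 0.0814 0.2001] uv -0.0507 -0.0003 F [ 0.2 -0.6 -0.1] op 0.0003
low t 4.22 [0.532  0.0819 0.0909] uv -0.0502 -0.0008 F [0.6 0.4 0.1] op -0.0001
True
pressed t 5.32 [0.5348 0.124  0.0898] uv -0.0081 0.0 F [-0.4 -7.3  3.3] op 0.0002
back t 5.88 [0.5279 0.0429 0.09  ] uv -0.0895 -0.0 F [ 0.2  0.3 -0.6] op -0.0002
 t 6.47 [0.5279 0.0435 0.2004] uv -0.0888 -0.0 F [-0.8  0.5 -0.5] op 0.0007<stdin>:3: UserWarning: Gimbal lock detected. Setting third angle to zero since it is not possible to uniquely determine all angles.
```

View pics/aj.png

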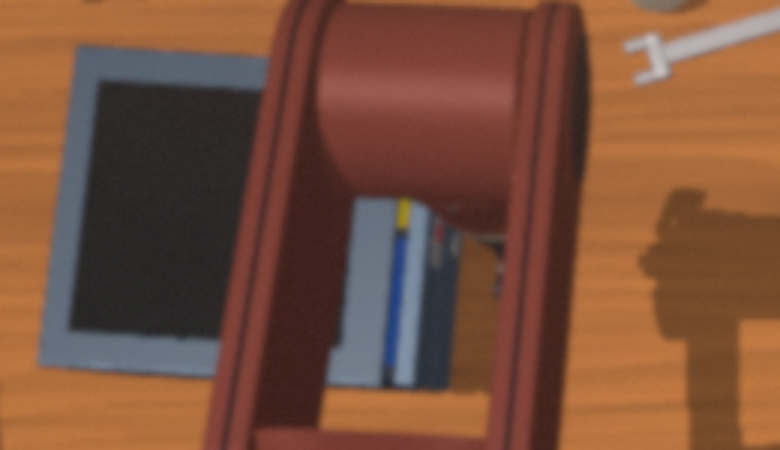

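View pics/aj_s.png

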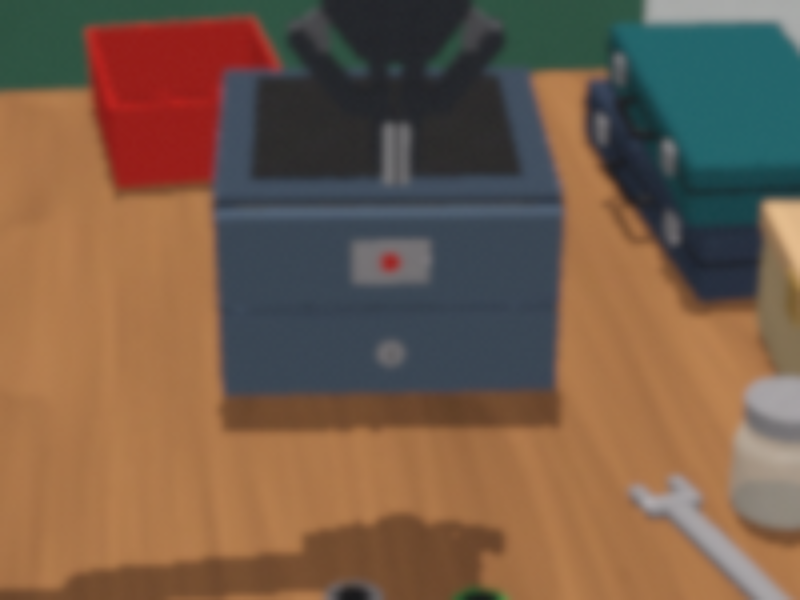

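The drawer is still shut: the panel gap is unchanged, so the press stopped short of the stop. I'll press harder and slower.

```bash
python3 -W ignore - <<'E'
from h import *
move_l(pt(-.03,0,.09),feed=.25)
print(move_l(pt(.01,0,.09),feed=.025,max_force=30));st("pressed");hold(.1);st()
move_l(pt(-.09,0,.09),feed=.2);st("back")
move_l(pt(-.09,0,.2),feed=.25);st()
snap("top","aj2.png",(150,300,60,320),3)
E
```

```text
True
pressed t 8.30 [0.5348 0.1242 0.0899] uv -0.0079 0.0 F [-1.2 -7.5  2.7] op 0.0001
 t 8.40 [0.5348 0.1241 0.0899] uv -0.0079 0.0 F [-0.8 -6.8  3.1] op 0.0001
back t 8.97 [0.5278 0.0428 0.09  ] uv -0.0895 0.0 F [0.1 1.3 0.4] op 0.0003
 t 9.56 [0.528  0.0435 0.2004] uv -0.0888 -0.0001 F [ 0.3 -0.7 -0.3] op 0.0003
```

View pics/aj2.png

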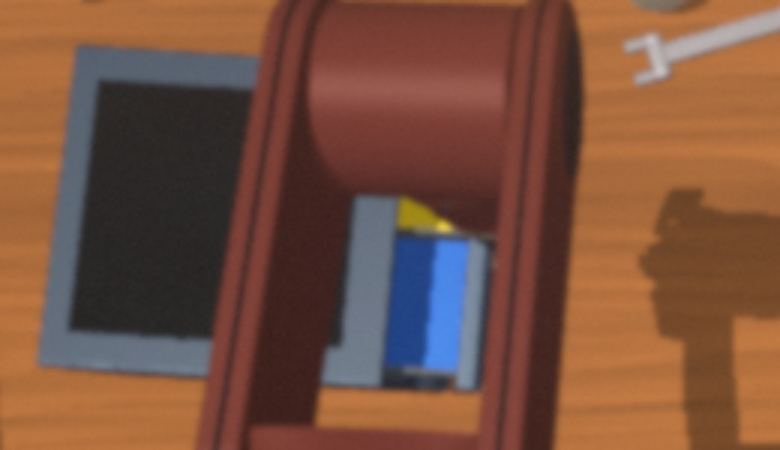

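```bash
python3 -W ignore - <<'E'
from h import *
e=ray("top",215,257,.136)-P0;print("panel back u",e@U)
e=ray("top",191,257,.141)-P0;print("cab face u",e@U)
move_l(pt(-.004,.05,.2),feed=.25)
print(move_l(pt(-.004,.05,.108),feed=.15,max_force=12));st("down")
print(move_l(pt(-.112,.05,.108),feed=.08,max_force=15));st("pulled")
e=observe()["eef_pos"];u=(e-P0)@U
move_l(pt(u+.02,.05,.108),feed=.15)
move_l(pt(u+.02,.05,.22),feed=.25);st()
snap("top","out.png",(150,300,60,320),3)
E
```

```text
panel back u -0.03122694628206524
cab face u 0.017883753999821644
False
down t 10.93 [0.4861 0.132  0.1087] uv -0.0043 0.0492 F [0.3 0.1 0.6] op -0.0000
True
pulled t 12.01 [0.4774 0.0386 0.1081] uv -0.098 0.0499 F [1.2 3.5 3.1] op -0.0001
 t 12.89 [0.4789 0.058  0.22  ] uv -0.0786 0.0501 F [-0.6 -0.1  0.3] op 0.0001
```

View pics/out.png

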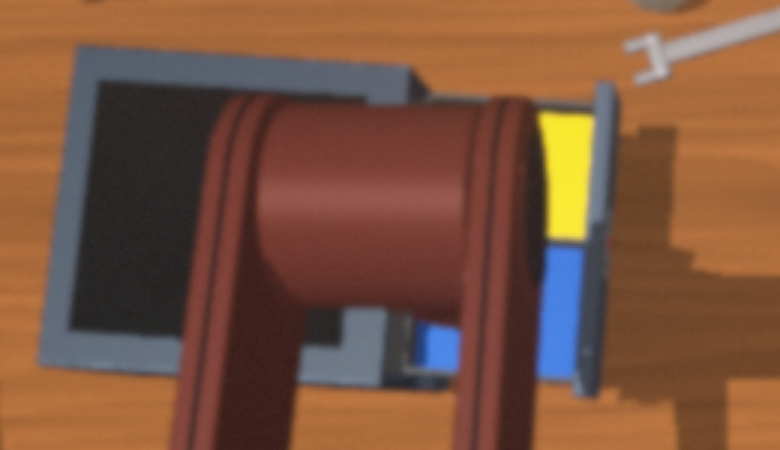

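```bash
python3 -W ignore - <<'E'
from h import *
C=np.array([.4797,-.1487,0])
p=C+[0,0,.16];o=best(U,p);movep(p,o);gripper_to(.058,40);st("over chrome")
snap("top","over.png",(150,300,60,320),3)
snap("wrist","overw.png")
print(move_l(C+[0,0,.011],feed=.15,max_force=12));st("down")
gripper_to(0.0,40);st("grip")
move_l(C+[0,0,.2],feed=.25);st("up")
snap("wrist","upw.png")
E
```

```text
[(np.float64(1.9956796361862026), 1), (np.float64(1.1459130174035912), -1)]
over chrome t 14.58 [ 0.4797 -0.1486  0.1601] uv -0.2843 0.0316 F [-0.2  0.5  0.4] op 0.0581
False
down t 15.82 [ 0.4805 -0.1491  0.0119] uv -0.2848 0.0308 F [ 0.6  0.1 -0.1] op 0.0577
grip t 16.18 [ 0.4806 -0.149   0.0122] uv -0.2847 0.0307 F [-0.8  1.1  5.6] op 0.0308
up t 17.09 [ 0.4787 -0.1482  0.1982] uv -0.284 0.0327 F [-0.  -0.  -0.8] op 0.0311
```

View pics/over.png

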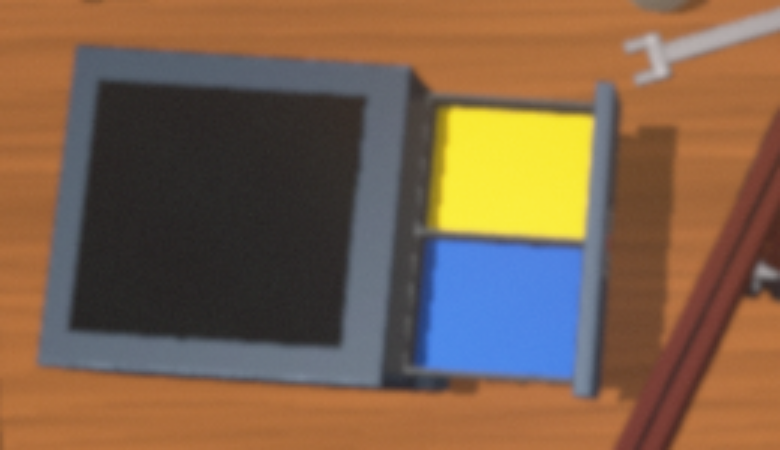

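View pics/upw.png

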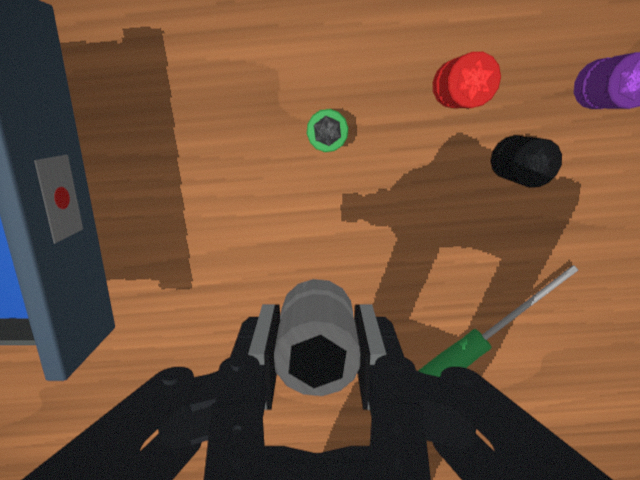

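```bash
python3 -W ignore - <<'E'
from h import *
p=cv2.imread("pics/raw_over.png");h=cv2.cvtColor(p,cv2.COLOR_BGR2HSV)
T={}
for n,(lo,hi) in dict(blue=(100,125),yellow=(20,33)).items():
    m=((h[...,0]>=lo)&(h[...,0]<=hi)&(h[...,1]>150)&(h[...,2]>100)).astype(np.uint8);m[:175]=0;m[280:]=0;m[:,:190]=0;m[:,262:]=0
    c=max(cv2.findContours(m,0,2)[0],key=cv2.contourArea);q=np.array([ray("top",u,v,.08) for u,v in c[:,0]])-P0
    a,b=q@U,q@V;print(n,cv2.contourArea(c),a.min().round(4),a.max().round(4),b.min().round(4),b.max().round(4),((a.min()+a.max())/2,(b.min()+b.max())/2))
B=pt(-.125+.015+.061,.0495,0);print("blue",B)
o=best(U,B+[0,0,.2])
movep(B+[0,0,.2],o);st("over")
print(move_l(B+[0,0,.093],feed=.12,max_force=8));st("down")
gripper_to(.058);st("open")
move_l(B+[0,0,.2],feed=.25);st("up")
snap("wrist","pw.png")
E
```

```text
blue 2033.5 -0.1013 0.0132 0.0025 0.0954 (np.float64(-0.044033283598948876), np.float64(0.04894680331364418))
yellow 2054.0 -0.1019 0.0152 -0.1023 -0.0072 (np.float64(-0.04334948926815014), np.float64(-0.05473141184246224))
blue [0.48199548 0.08740722 0.        ]
[(np.float64(2.6656260492420634), 1), (np.float64(0.4760093399586175), -1)]
over t 18.07 [0.4819 0.0867 0.1994] uv -0.0497 0.0495 F [ 0.3  0.2 -0.4] op 0.0310
True
down t 18.96 [0.4803 0.0868 0.0921] uv -0.0498 0.0511 F [-1.7  0.5  6. ] op 0.0307
open t 19.33 [0.4789 0.0869 0.0906] uv -0.0497 0.0525 F [ 0.  -0.7  0.2] op 0.0582
up t 19.93 [0.4821 0.0874 0.2003] uv -0.049 0.0494 F [-0.   0.6  1. ] op 0.0579
```

View pics/pw.png

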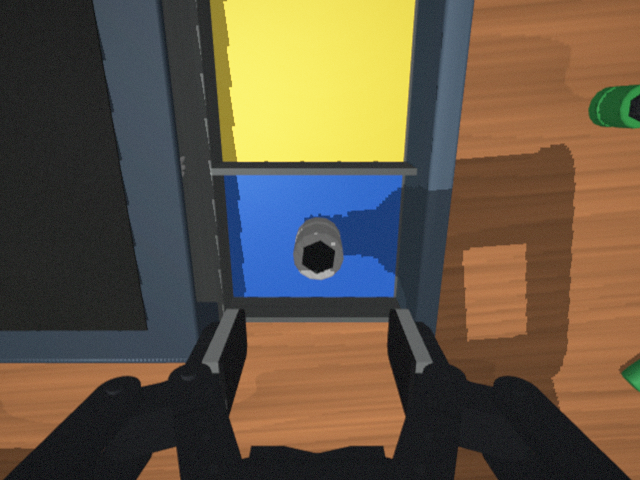

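The chrome socket stands upright on the blue lining at about (320,250). Next is the black one.

```bash
python3 -W ignore - <<'E'
from h import *
C=np.array([.5107,-.3205,0])
p=C+[0,0,.16];o=best(U,p);movep(p,o);gripper_to(.064,50);st("over black")
print(move_l(C+[0,0,.014],feed=.15,max_force=12));st("down")
gripper_to(0.0,50);st("grip")
move_l(C+[0,0,.2],feed=.25);st("up")
B=pt(-.125+.015+.061,-.0515,0)
o=best(U,B+[0,0,.2])
movep(B+[0,0,.2],o);st("over")
print(move_l(B+[0,0,.0955],feed=.12,max_force=8));st("down")
gripper_to(.064);st("open")
move_l(B+[0,0,.2],feed=.25);st("up")
snap("wrist","pw2.png")
E
```

```text
[(np.float64(3.851567134722115), 1), (np.float64(0.7099744811323219), -1)]
over black t 21.73 [ 0.5112 -0.3196  0.1603] uv -0.452 -0.0144 F [-0.7 -0.2  0.3] op 0.0642
False
down t 22.85 [ 0.5115 -0.3211  0.0151] uv -0.4535 -0.0148 F [-0.4 -0.5 -0.1] op 0.0641
grip t 23.21 [ 0.5117 -0.3212  0.0155] uv -0.4536 -0.015 F [-0.  -0.5  6.1] op 0.0364
up t 24.10 [ 0.5097 -0.3197  0.1979] uv -0.4522 -0.0129 F [-0.2  0.4 -1.4] op 0.0364
[(np.float64(2.450124312904487), 1), (np.float64(0.6915041086248723), -1)]
over t 25.60 [0.5828 0.0777 0.1998] uv -0.0501 -0.0517 F [-0.6  0.1 -1.2] op 0.0366
True
down t 26.44 [0.5807 0.0784 0.0954] uv -0.0495 -0.0497 F [-2.6 -0.8  5.6] op 0.0364
open t 26.82 [0.5794 0.0785 0.0936] uv -0.0495 -0.0483 F [ 0.  -1.2  0.6] op 0.0639
up t 27.40 [0.5828 0.0788 0.2006] uv -0.049 -0.0517 F [ 0.7  0.  -0.4] op 0.0639
```

View pics/pw2.png

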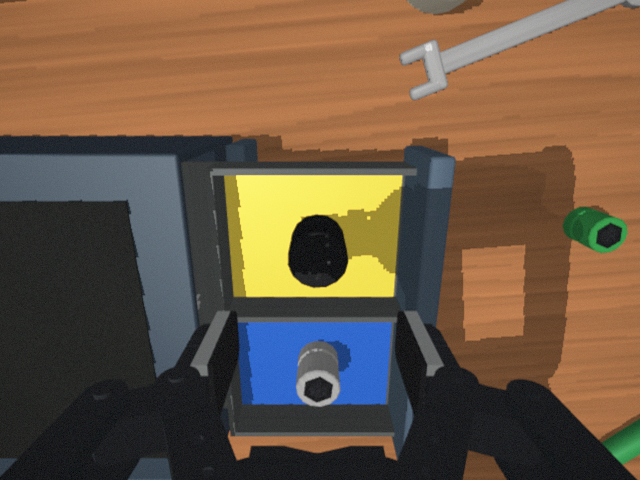

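```bash
python3 -W ignore - <<'E'
from h import *
gripper_to(0.0,40)
p=pt(-.18,0,.2);o=best(V,p);movep(p,o);st("pre")
move_l(pt(-.18,0,.09),feed=.2)
print(move_l(pt(-.03,0,.09),feed=.07,max_force=30));st("mid")
print(move_l(pt(.01,0,.09),feed=.025,max_force=30));st("pressed");hold(.2);st()
move_l(pt(-.1,0,.09),feed=.12);st("back")
move_l(pt(-.1,0,.22),feed=.25)
C=np.array([.42,-.25,.3]);movep(C,o);st()
snap("top","fin.png",(150,300,60,320),3)
snap("side","fins.png")
E
```

```text
[(np.float64(1.8132615446374174), -1)]
pre t 29.67 [ 0.5202 -0.0472  0.2001] uv -0.1799 -0.0001 F [ 0.3 -0.2 -0.2] op -0.0001
False
mid t 32.66 [0.5329 0.1019 0.09  ] uv -0.0302 0.0 F [-1.1 -5.4  1. ] op -0.0000
True
pressed t 33.74 [0.5348 0.1235 0.0899] uv -0.0085 -0.0 F [ 0.2 -8.7  3.5] op -0.0002
 t 33.94 [0.5348 0.1234 0.0899] uv -0.0086 -0.0 F [-0.4 -6.7  3.3] op -0.0001
back t 34.86 [0.527  0.0329 0.09  ] uv -0.0994 0.0 F [ 0.1  0.3 -0.4] op -0.0001
 t 36.72 [ 0.4201 -0.2491  0.2989] uv -0.3896 0.0824 F [0.1 0.2 0.8] op 0.0003
```

View pics/raw_fin.png

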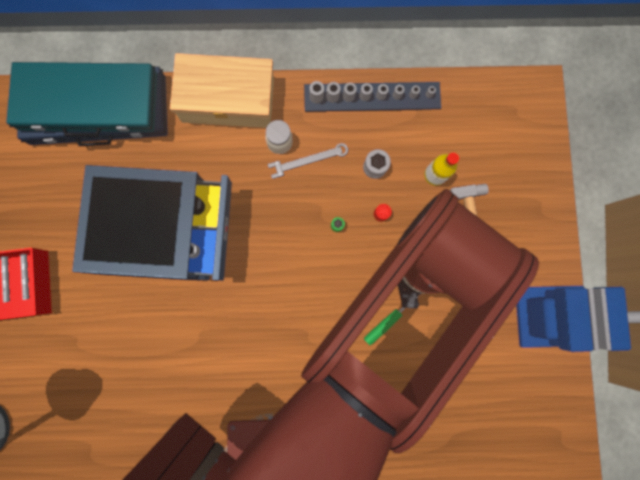

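View pics/fins.png

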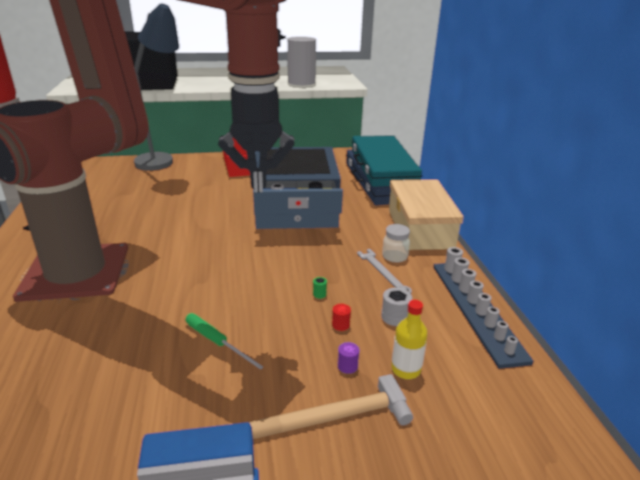

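```bash
python3 -c "
import cv2
a=cv2.imread('pics/raw_fin.png')[160:290,160:250];cv2.imwrite('pics/c2.png',cv2.resize(a,None,fx=4,fy=4,interpolation=2))
a=cv2.imread('pics/raw_fins.png')[140:240,240:350];cv2.imwrite('pics/c3.png',cv2.resize(a,None,fx=5,fy=5,interpolation=2))"
```

```text
(no output)
```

View pics/c2.png

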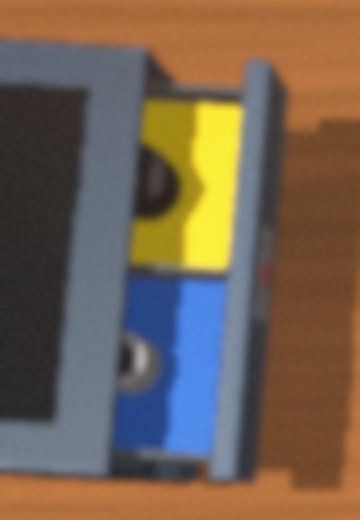

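View pics/c3.png

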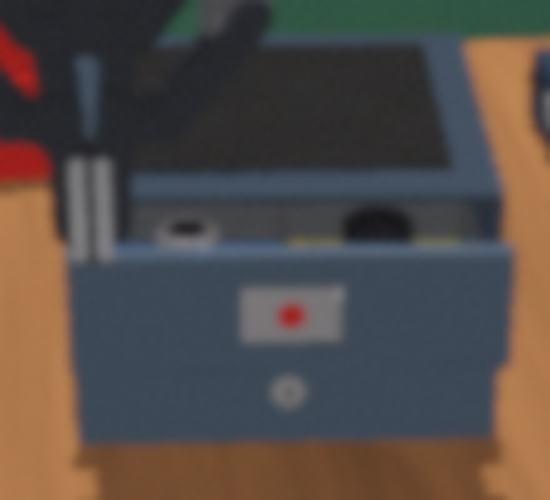

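Both sockets are still upright, but the drawer has sprung back ajar because the push stopped short of the stop. I'll push again in small steps and read a settled force at each one.

```bash
python3 -W ignore - <<'E'
from h import *
p=pt(-.1,0,.22);o=best(V,p);movep(p,o)
move_l(pt(-.1,0,.09),feed=.2)
print(move_l(pt(-.02,0,.09),feed=.07));st("mid")
u=-.012
while u<.004:
    move_l(pt(u,0,.09),feed=.02);hold(.08)
    ob=observe();F=ob["ft_force"]@U;a=(ob["eef_pos"]-P0)@U
    print("%.4f %.4f F %.1f"%(u,a,F))
    if -F>20: break
    u+=.001
st("pressed")
E
```

```text
[(np.float64(0.6099386541036728), -1)]
False
mid t 40.10 [0.5338 0.1123 0.09  ] uv -0.0198 0.0 F [-0.7 -5.1  1.8] op -0.0003
-0.0120 -0.0122 F -5.7
-0.0110 -0.0114 F -6.6
-0.0100 -0.0105 F -6.8
-0.0090 -0.0097 F -7.6
-0.0080 -0.0088 F -8.7
-0.0070 -0.0078 F -8.2
-0.0060 -0.0069 F -8.5
-0.0050 -0.0062 F -9.7
-0.0040 -0.0059 F -12.8
-0.0030 -0.0055 F -16.0
-0.0020 -0.0049 F -17.4
-0.0010 -0.0049 F -21.7
pressed t 44.40 [0.535  0.1271 0.09  ] uv -0.0049 0.0001 F [ -3.6 -21.5   5.8] op 0.0001
```

```bash
python3 -W ignore - <<'E'
from h import *
move_l(pt(-.1,0,.09),feed=.12);st("back")
move_l(pt(-.1,0,.22),feed=.25)
movep(np.array([.25,-.45,.3]),best(V,np.array([.25,-.45,.3])));st()
snap("top","fin2.png")
snap("side","fins2.png")
E
```

```text
back t 45.38 [0.527 0.033 0.09 ] uv -0.0994 -0.0 F [ 0.8 -0.1  0.8] op -0.0000
[(np.float64(2.0126291287160956), 1), (np.float64(1.1295683967332568), -1)]
 t 48.07 [ 0.2507 -0.4495  0.2997] uv -0.6037 0.2341 F [-0.8  0.4  0.3] op 0.0003
```

View pics/fin2.png

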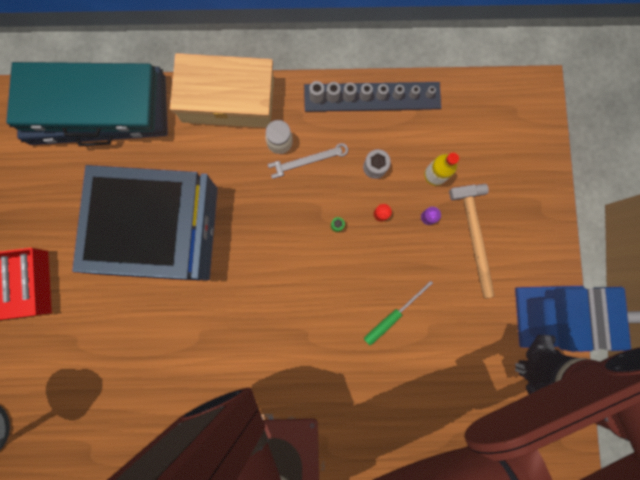

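View pics/fins2.png

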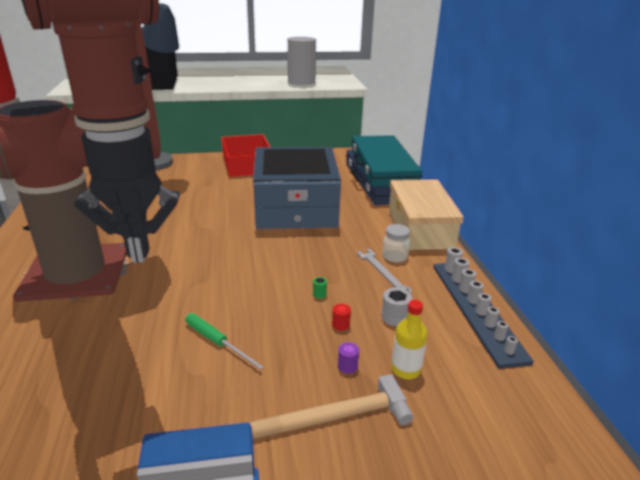

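The drawer is shut, with its panel at column 215 as at the start. The other things sit at the same pixels as before, so I'm handing in.

```bash
python3 -W ignore -c "
from plant import *
print(job_done(),observe()['time_s'])"
```

```text
the job is handed in; nothing more can be done
the job is handed in; nothing more can be done
```

The job is done and handed in, with the robot clock at about 48 s. The drawer was pressed ajar, pulled out to its stop, loaded with both sockets and pushed shut until it latched.

- **Retries:** two pushes stopped short of the stop, because the force-limited move halted too early. The first opening press left the drawer shut, and the first closing push let it spring back ajar. I pressed again to open it. To close it I pushed in small steps until the force rose to about 21 N against the stop.
- **Last checks:** after I let go, the top and side pictures showed the drawer shut, with the front panel at its starting pixels. The other things looked unmoved by eye, and the arm was clear of everything.
- **Sockets:** I last saw both upright, chrome on blue and black on yellow, when the drawer sprang ajar after the failed closing push. They were not visible after the final close, so their being upright now rests on that slow last push.

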